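# Set up the folding order stand and lean the order pad on it

## Robot

A 6-joint arm with a two-finger parallel gripper is mounted at the origin on a cart in front of the work surface, level with it; the furniture and walls round the work are solid. World frame = base frame: x ahead of the robot, y to its left, z up, the work surface at z = 0. Lengths are in m, angles in rad, forces in N, time in s.
With the tool pointing down it reaches from about 0.25 to 0.725 m from the base axis. Payload 4 kg.
Tool frame: the origin (TCP) lies midway between the tips of the shut fingers; the grasp point (between the pads) lies 19 mm behind it; z points along the fingers, y is the line along which they close (so a half turn about z gives the same grasp; the last joint's range is limited). The gripper opens to 85 mm and grips with 20 to 120 N. Pads are 22 mm wide; open, the fingers measure 114 mm over their backs; the gripper's body (76 mm by 85 mm) begins 54 mm behind the grasp point. The pads swing forward as they close: fully open they stand 13 mm farther back than shut.
Start: joints at [1.282, 0.241, 0.005, 1.335, 0, 1.571], TCP at [0.142, 0.479, 0.209] pointing down, gripper open.
Joint ranges: [-2.72, 2.72], [-1.05, 1.87], [-1.09, 1.28], [-1.99, 2.15], [-1.42, 1.44], [-3.14, 3.14]. Speed limits (rad/s): [2.79, 2.79, 3.14, 3.14, 3.14, 3.14].

## Interface

Orientations are given as a unit quaternion [x, y, z, w].
In Python, from workcell import bot gives the robot as it stands. The module is installed in compiled form; this text tells all that it offers.
- The arm moves only by the tool drive_tool, never from a script. Its arguments are lists of equal length, an entry for each row: "slide": the shift along the tool's x, y, z scaled (see below), a list of three; "rotation": the turn, a rotation vector about the tool's x, y, z scaled (see below), a list of three. A call has exactly 8 rows; each row is the pose to reach, as a shift and turn from the pose commanded when the call began, along the tool's axes at that moment; what a row does not reach only later rows make up. The controller multiplies each number of a shift by 250 mm and each number of a turn by 0.5 rad. A row lasts 1/8 s, in which the tool goes at most 62.5 mm and 10.7 degrees, less where a joint would pass 70% of its speed; a pose out of reach is approached as far as the arm can. A call with a number of a shift or a turn outside -1 to 1 is refused whole. A call with a gripper value outside its range is refused whole. "gripper" is the opening, from 0 (shut) to 1 (fully open), set as the call begins (left out, the last holds). The fingers move at their own pace and stop on an object; the grip force is fixed at half the most. Time passes only in rows, so rows that repeat a pose let the fingers close, or fill a call up. It gives the time, the measured TCP pose, the force, the opening and the grip force at its end, in the units of the state.
- bot.get_obs(): the state, without advancing time (a new reading comes with each control period).
- bot.camera(name): name is "scene" or "top" or "wrist"; returns a dict with "image" (400x640x3 uint8, red, green, blue), "z_map" (400x640 float32, m along the optical axis (not along the pixel's ray), 0 where there is no reading), "camera_matrix" (3x3 intrinsics, pixels), "xyz" and "orientation" of the camera in the world. Camera axes: x right, y up, looking along -z (the intrinsics and any distortion apply to the point x, -y, -z); pixel columns grow to the right and rows downward; lengths in m; the calibration is good to about 2 mm. The wrist camera is an equidistant fisheye: a pixel r from the principal point sees the ray r / f radians off the axis. A picture is of the moment at which its call begins.
- bot.job_done(): hands the job in; it is judged then, once.
The state is a dict: "clock": time; "joint_pos": joint angles; "joint_vel": joint speeds; "tau": joint torques, N m; "eef_pos": TCP position; "tool_rot": TCP orientation; "ft_force": force on the tool from outside, world axes, zero at the start; "ft_torque": the same for the moment, N m; "grip_width": finger opening in m; "grasp_force": force on a finger pad.
Only numpy, scipy, OpenCV 4.12 (cv2) and the standard library are available. Lean on these libraries where they do the work, as an engineer would, in place of code of your own. Each camera call takes 0.05 s, during which the arm holds its last target. There are 200 camera calls.

## Task

Lift the folded order stand off the order pad and put it down, still folded, on the clear worktop with its finger-pull end towards you (the robot), then let go of it. Take its wooden back by the finger pull and swing it up until it snaps fully open. Then stand the order pad on its ledge, long side up and centred, leaning against the back with the printed face towards you; leave the other things where they are.

Things in the scene. Friction and masses are not known exactly. Their poses are not given: they have to be found in the camera images.
- stand_grip (a point): Folding order stand, 0.5-0.75 kg, loose: 62 mm wide steel base, light wooden back of equal width folded down on it; starts lying on the pad. Point: its balance point, 10 mm above its underside; grip both long sides here across the 62 mm (2 to 19 mm above the underside). x from finger-pull end (front) to hinge end, y across, z up. Base plate: x -65 to +82 mm; overall from -97 mm.
- stand_hinge (a point): Middle of the stand's hinge line (along its y), 45 mm behind stand_grip and 20 mm above the underside. Moves with the base.
- stand_pull (a point): Centre of the finger pull on the back's free end: steel cross-bar 13 mm thick, 26 mm long across the stand, flat ends; moves with the back. Folded: 135 mm in front of the hinge line, 17 mm above the underside, 25 mm in front of the base plate. Grip it from above on its two ends, fingers closing across the stand; it may pivot between them. The 62 mm wide panel begins 22 mm from it.
- stand_back (a joint): Back angle, rad: 0 folded on the base, 2.27 fully open, its face then 50 degrees from the worktop, leaning away from the front. The pull goes up and over on a circle of 135 mm round the hinge line. Over-centre spring: it takes about 2 N up at the pull to start; dead point at about 1.25; let go beyond 1.5 it snaps open by itself.
- stand_ledge (a point): Where the pad's lower back edge belongs: on the base plate's top, 8 mm above the underside, 28 mm behind stand_grip, between the ledge (cross-bar 54 mm wide, 6 mm high, rear face 9 mm in front of this point) and the open back, whose front face (62 mm wide) rises from here to the rear at 50 degrees.
- pad_center (a point): Centre of the order pad: loose rigid block 105 x 70 x 14 mm, about 0.1 kg, lying printed face up on the worktop under the folded stand; white, blue band on the face. x along 105 mm, y along 70 mm (grip across it), z out of the face. In place on the open stand, its centre is about 55 mm behind and 43 mm above stand_grip; either short end may be up.
- worktop_front (a point): Fixed point on the bare worktop at its near edge. Its x axis is level and points away from the robot over the clear worktop (20 degrees right of straight ahead): the set-up stand's x axis should point about that way. Clear worktop: between the raised black hob (edge on the line x + y = 0.12 m) and the wall cabinet (underside 0.45 m up, front on the line x + y = 0.48 m).
- pen: Blue ball pen, 136 mm long, on the worktop; leave it.
- teaspoon_0: Teaspoon with a red handle, 132 mm; leave it.
- matches: Red matchbox, 56 x 36 x 16 mm; leave it.
- espresso_cup_1: Cream espresso cup standing upside down, 64 mm wide, 50 mm high, with a handle; leave it.

How it is judged:
On the way, in this order (a step that is already met when the one before it is completed fails the run):
1. the stand is set down on the worktop, off the pad, flat, folded, facing the robot, and let go (height (world z) of stand_grip between 0.006 and 0.0135 m and angle between stand_grip's own z axis and vertical below 0.05 rad and x of worktop_front in the frame of stand_grip below -0.02 m and angle between the x axis of stand_grip and the x axis of worktop_front, either way round below 0.5 rad and value of joint stand_back below 0.15 rad and contact force between the fingers and anything else below 0.2 N), for 0.2 s.
2. the back is snapped fully open, the stand flat on the worktop (height (world z) of stand_grip between 0.006 and 0.0135 m and angle between stand_grip's own z axis and vertical below 0.05 rad and value of joint stand_back above 2.15 rad), for 0.2 s.
At the end, for the whole second after the job is handed in: Stand flat on the worktop back fully open (over 2.15 rad), front towards the robot (within 28 degrees); pad on the ledge long side up, leaning on the back at 43 to 59 degrees, printed face to the robot, 14 mm or less off its place; nothing else moved (all of step 2 and x of worktop_front in the frame of stand_grip below -0.02 m and angle between the x axis of stand_grip and the x axis of worktop_front, either way round below 0.5 rad and x of pad_center in the frame of stand_grip between 0.042 and 0.07 m and y of pad_center in the frame of stand_grip between -0.016 and 0.016 m and z of pad_center in the frame of stand_grip between 0.0315 and 0.0555 m and angle between pad_center's own z axis and vertical between 0.74 and 1.03 rad and angle between pad_center's own y axis and vertical above 1.42 rad and z of worktop_front in the frame of pad_center above 0.02 m); the robot touches nothing.
It fails at once if a bystander is pushed more than 25 mm (distance of any of pen, teaspoon_0, matches, espresso_cup_1 from where it was at the start of the episode above 0.025 m).
It also fails if it takes over 67 s, if anything falls off the work surface, if the arm or the gripper's body presses on something with over 40 N, if the wrist force passes 120 N, or if a joint passes its speed limit or range.

## Working session

There is one attempt and no reset: what is moved stays moved. The work goes in short steps, Python scripts to look and compute and a tool call to move; the robot and the scene stay as the last step left them, time stands still between calls to the robot, and variables do not carry over. Pictures are saved under pics/ and viewed, at most 10 in all, crops included, and the job is handed in when it is done.

Besides the shell and the picture viewer there is one more tool, called after "Emit:" as name(argument=value, ...) on one line, values as JSON. drive_tool: Moves the arm, as the interface text tells. Shifts and turns lie within -1 to 1; 1 stands for 250 mm of shift or 0.5 rad of turn. Its arguments: {"type":"object","properties":{"slide":{"type":"array","items":{"type":"array","items":{"type":"number"}}},"rotation":{"type":"array","items":{"type":"array","items":{"type":"number"}}},"gripper":{"type":"number"}},"required":["slide","rotation"]}

```bash
mkdir -p pics; cat > h.py <<'E'
import numpy as np, cv2
from scipy.spatial.transform import Rotation as R
from workcell import bot
def cam(n):
    c=bot.camera(n); return c
def pts(c):
    "world point map from depth (pinhole cams)"
    K=np.array(c["camera_matrix"]);z=c["z_map"];v,u=np.mgrid[0:z.shape[0],0:z.shape[1]]
    p=np.stack([(u-K[0,2])/K[0,0]*z,-(v-K[1,2])/K[1,1]*z,-z],-1)
    return p@R.from_quat(c["orientation"]).as_matrix().T+np.array(c["xyz"])
def save(n,im): cv2.imwrite("pics/"+n,im[...,::-1])
E
python3 - <<'E'
from h import *
a=cam("top");b=cam("scene")
np.savez("a.npz",**a);np.savez("b.npz",**b)
save("top.png",a["image"]);save("scene.png",b["image"])
for c in(a,b):print(c["xyz"],c["orientation"],c["camera_matrix"])
print(bot.get_obs())
E
```

```text
[ 0.45454005 -0.12833023  0.90757698] [ 0.03034901 -0.03906126 -0.69793906  0.7144468 ] [[361.5289062    0.         318.24063973]
 [  0.         361.5289062  198.85293798]
 [  0.           0.           1.        ]]
[ 0.03636805 -0.79562374  0.45853542] [ 0.49962135 -0.1709159  -0.28056838  0.80152832] [[482.96946949   0.         322.77668522]
 [  0.         482.96946949 197.74116145]
 [  0.           0.           1.        ]]
{'clock': 0.1, 'joint_pos': array([1.28197899e+00, 2.41332933e-01, 3.84610867e-03, 1.33516270e+00,
       9.77451076e-06, 1.57081160e+00]), 'joint_vel': array([ 0.00019441, -0.00077761,  0.00190726, -0.00092208, -0.00141613,
       -0.00151169]), 'tau': array([-6.01853553e-04, -3.73137832e+01,  2.53010130e+01,  1.08495136e-02,
       -2.34725434e-06, -1.72037947e-06]), 'eef_pos': array([0.14223594, 0.47871819, 0.20819944]), 'tool_rot': array([ 1.43914780e-01,  9.89589651e-01, -9.16250766e-04, -1.38173554e-04]), 'ft_force': array([0.84309686, 0.31787761, 0.20902596]), 'ft_torque': array([ 0.01548699, -0.03520772, -0.01515123]), 'grasp_force': 0.0, 'grip_width': 0.08537982774254008}
```

View pics/top.png

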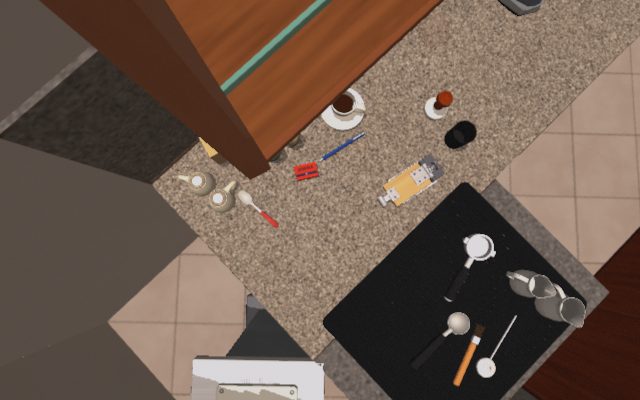

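View pics/scene.png

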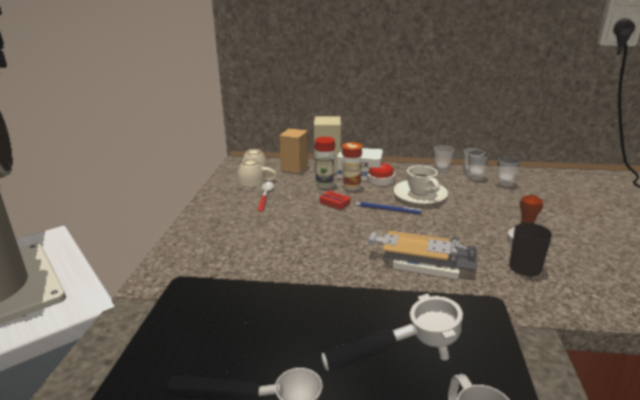

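The top view shows the stand at about (412,180), with its pull at (383,203) and its hinge end near (435,165). The pad lies under it, and the pen, matchbox and spoon are to its left.

```bash
python3 - <<'E'
from h import *
a=dict(np.load("a.npz"));b=dict(np.load("b.npz"))
A=pts(a);B=pts(b)
for n,(u,v) in dict(pull=(383,203),hinge=(425,168),end=(438,165),mid=(410,182),spoonr=(276,225),spoonm=(246,199),match=(306,172),pen1=(316,162),pen2=(363,134),hobcorner=(466,184),hob2=(325,322),edge=(300,350),cup=(220,200),cup2=(200,182),bl=(460,134),saucer=(342,108),cab=(266,172)).items():print(n,A[v,u].round(3))
s=a["image"][140:225,360:460];t=b["image"][215:290,350:500]
save("crop1.png",np.vstack([cv2.resize(s,(700,595),interpolation=2)]))
save("crop2.png",cv2.resize(t,(800,400),interpolation=2))
# points above the worktop in stand area
m=(A[...,2]>.01)&(A[...,2]<.06);m[:140]=0;m[225:]=0;m[:,:370]=0;m[:,444:]=0
P=A[m];hsv=cv2.cvtColor(a["image"],cv2.COLOR_RGB2HSV)[m]
print(len(P),P.min(0),P.max(0))
w=(hsv[:,0]>8)&(hsv[:,0]<25)&(hsv[:,1]>110)&(hsv[:,2]>150)
r=cv2.minAreaRect((P[w,:2]*1000).astype(np.float32));print("wood",r,np.median(P[w,2]))
hi=P[:,2]>.02
r=cv2.minAreaRect((P[hi,:2]*1000).astype(np.float32));print("hi",r,cv2.boxPoints(r))
E
```

```text
pull [ 0.534 -0.295  0.038]
hinge [ 0.622 -0.397  0.039]
end [ 0.631 -0.43   0.036]
mid [ 0.588 -0.362  0.032]
spoonr [ 0.476 -0.035  0.003]
spoonm [0.539 0.043 0.002]
match [ 0.609 -0.106  0.016]
pen1 [ 0.639 -0.131 -0.002]
pen2 [ 0.712 -0.249  0.01 ]
hobcorner [ 0.59  -0.511  0.008]
hob2 [ 0.244 -0.162  0.007]
edge [ 0.11  -0.097 -0.213]
cup [0.531 0.096 0.047]
cup2 [0.573 0.145 0.049]
bl [ 0.719 -0.498  0.006]
saucer [ 0.768 -0.192  0.04 ]
cab [ 0.61  -0.004 -0.002]
1689 [ 0.48695735 -0.45006039  0.01000824] [ 0.66429202 -0.28326714  0.04801836]
wood ((582.912109375, -354.7606506347656), (60.62277603149414, 102.81620025634766), 34.91089630126953) 0.0335111640848717
hi ((588.5897827148438, -361.5006408691406), (61.85873031616211, 177.70619201660156), 35.125003814697266) [[ 512.17    -306.6234 ]
 [ 614.41547 -451.96906]
 [ 665.0096  -416.37787]
 [ 562.7641  -271.03223]]
```

View pics/crop1.png

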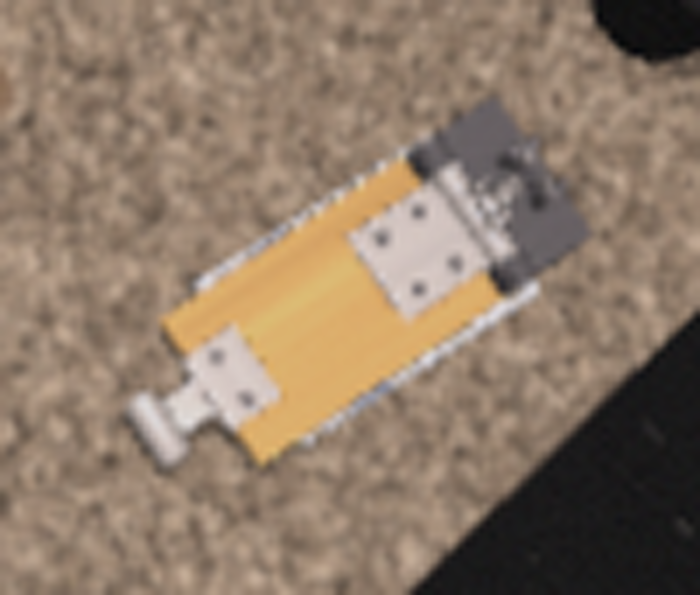

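View pics/crop2.png

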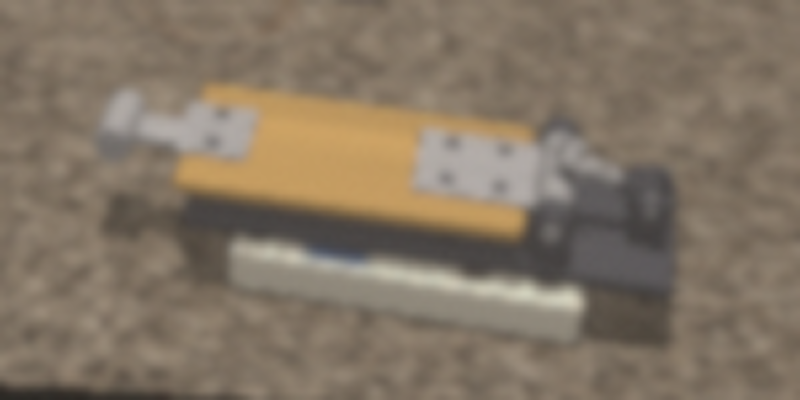

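```bash
cat >> h.py <<'E'
def toolR(yaw,tilt=0):
    "stand yaw (deg), tilt deg (tool leans so it points forward); tool x=-stand x, y=stand y, z down"
    c,s=np.cos(np.radians(yaw)),np.sin(np.radians(yaw))
    return R.from_matrix(np.array([[-c,-s,0],[-s,c,0],[0,0,-1.]]))*R.from_euler('y',-tilt,degrees=True)
def plan(p,Rt):
    o=bot.get_obs();R0=R.from_quat(o["tool_rot"])
    d=R0.inv().apply(np.array(p)-o["eef_pos"])/.25;r=(R0.inv()*Rt).as_rotvec()/.5
    print("t",o["clock"],"slide",d.round(4),"rot",r.round(4),"j",o["joint_pos"].round(2),"p",o["eef_pos"].round(4))
E
python3 - <<'E'
from h import *
plan([.593,-.3676,.15],toolR(-54.9))
E
```

```text
t 0.1 slide [-2.6926 -2.731   0.2378] rot [-3.6000e-03  1.2000e-03  1.3387e+00] j [1.28 0.24 0.   1.34 0.   1.57] p [0.1422 0.4787 0.2082]
```

Emit:
drive_tool(slide=[[-0.08, -0.08, 0], [-0.2, -0.2, 0], [-0.32, -0.32, 0], [-0.46, -0.46, 0], [-0.6, -0.6, 0], [-0.74, -0.74, 0], [-0.87, -0.87, 0], [-1, -1, 0]], rotation=[[0, 0, 0.06], [0, 0, 0.14], [0, 0, 0.22], [0, 0, 0.3], [0, 0, 0.38], [0, 0, 0.46], [0, 0, 0.53], [0, 0, 0.6]], gripper=1)

```text
clock: 1.1
eef_pos: [0.3111, 0.1669, 0.2088]
tool_rot: [0.291, 0.957, -0.0, -0.0]
ft_force: [0.5, 0.2, -0.1]
grip_width: 0.0855
grasp_force: 0.0
```

```bash
python3 - <<'E'
from h import *
plan([.593,-.3676,.15],toolR(-54.9))
E
```

```text
t 1.1 slide [-2.1264 -1.1497  0.2353] rot [-2.000e-04 -1.000e-04  7.368e-01] j [ 0.49 -0.05 -0.32  1.3  -0.    1.08] p [0.3111 0.1669 0.2088]
```

Emit:
drive_tool(slide=[[-0.13, -0.07, 0], [-0.26, -0.14, 0], [-0.38, -0.21, 0], [-0.5, -0.28, 0], [-0.63, -0.35, 0], [-0.75, -0.42, 0], [-0.88, -0.48, 0], [-1, -0.54, 0]], rotation=[[0, 0, 0.05], [0, 0, 0.1], [0, 0, 0.15], [0, 0, 0.2], [0, 0, 0.25], [0, 0, 0.3], [0, 0, 0.35], [0, 0, 0.4]])

```text
clock: 2.1
eef_pos: [0.444, -0.0838, 0.2086]
tool_rot: [0.385, 0.923, -0.0, -0.0]
ft_force: [0.2, -0.5, 0.8]
grip_width: 0.0855
grasp_force: 0.0
```

```bash
python3 - <<'E'
from h import *
plan([.593,-.3676,.15],toolR(-54.9))
E
```

```text
t 2.1 slide [-1.2263 -0.3755  0.2336] rot [-0.0009 -0.0014  0.3364] j [-0.19  0.15 -0.11  1.31  0.    0.6 ] p [ 0.444  -0.0838  0.2086]
```

Emit:
drive_tool(slide=[[-0.13, -0.04, 0], [-0.26, -0.08, 0.03], [-0.39, -0.12, 0.06], [-0.52, -0.16, 0.1], [-0.66, -0.2, 0.14], [-0.8, -0.25, 0.18], [-0.92, -0.3, 0.21], [-1, -0.34, 0.23]], rotation=[[0, 0, 0.05], [0, 0, 0.1], [0, 0, 0.15], [0, 0, 0.2], [0, 0, 0.25], [0, 0, 0.3], [0, 0, 0.336], [0, 0, 0.336]])

```text
clock: 3.1
eef_pos: [0.5595, -0.321, 0.1498]
tool_rot: [0.461, 0.888, 0.0, -0.001]
ft_force: [-0.6, 0.4, 0.4]
grip_width: 0.0856
grasp_force: 0.0
```

```bash
python3 - <<'E'
from h import *
plan([.593,-.3676,.12],toolR(-54.9))
w=cam("wrist");save("w1.png",w["image"][:, :]);np.savez("w1.npz",**w)
print(w["xyz"],w["orientation"],w["camera_matrix"])
E
```

```text
t 3.1 slide [-0.2298  0.0026  0.1189] rot [-0.0019 -0.0038  0.0011] j [-0.52  0.56  0.33  1.34 -0.    0.44] p [ 0.5595 -0.321   0.1498]
[ 0.51935042 -0.26257365  0.31442637] [-0.1354487  -0.04189247  0.29901362  0.94365753] [[309.70691629   0.         315.11635939]
 [  0.         309.70691629 199.94832459]
 [  0.           0.           1.        ]]
```

View pics/w1.png

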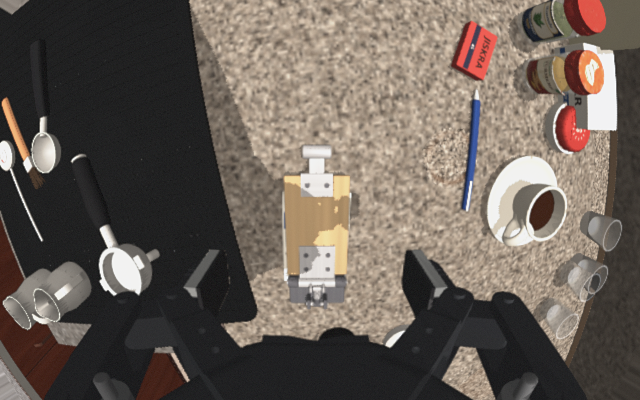

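The wrist view shows the stand centred between the fingers, with the pull bar at (317,152) and the base's rear edge near (317,303). I'll cast both points to check the estimate.

```bash
cat >> h.py <<'E'
def wray(c,u,v,z):
    K=np.array(c["camera_matrix"]);a,b=u-K[0,2],v-K[1,2];r=np.hypot(a,b);th=r/K[0,0]
    d=np.array([np.sin(th)*a/r,-np.sin(th)*b/r,-np.cos(th)])
    d=R.from_quat(c["orientation"]).apply(d);o=np.array(c["xyz"]);return o+d*(z-o[2])/d[2]
E
python3 - <<'E'
from h import *
w=dict(np.load("w1.npz"))
p=wray(w,317,151,.037);e=wray(w,317,303,.022)
l=wray(w,286,228,.034);r=wray(w,349,225,.034)
print(p,e,(l+r)/2,np.linalg.norm(l-r));d=(e-p)[:2];print(np.degrees(np.arctan2(d[1],d[0])),np.linalg.norm(d))
E
```

```text
[ 0.5406011  -0.29074866  0.037     ] [ 0.64012254 -0.43137815  0.022     ] [ 0.58348419 -0.35065483  0.034     ] 0.06140856263978289
-54.7135129728113 0.17228223809666504
```

Emit:
drive_tool(slide=[[-0.05, 0, 0.02], [-0.12, 0, 0.1], [-0.19, 0, 0.2], [-0.22, 0, 0.3], [-0.22, 0, 0.4], [-0.22, 0, 0.48], [-0.22, 0, 0.54], [-0.22, 0, 0.559]], rotation=[[0, 0, 0], [0, 0, 0], [0, 0, 0], [0, 0, 0], [0, 0, 0], [0, 0, 0], [0, 0, 0], [0, 0, 0]])

```text
clock: 4.15
eef_pos: [0.5908, -0.3641, 0.0106]
tool_rot: [0.46, 0.888, 0.0, -0.001]
ft_force: [0.4, 0.1, 0.3]
grip_width: 0.0856
grasp_force: 0.0
```

Emit:
drive_tool(slide=[[0, 0, 0], [0, 0, 0], [0, 0, 0], [0, 0, 0], [0, 0, 0], [0, 0, 0], [0, 0, 0], [0, 0, 0]], rotation=[[0, 0, 0], [0, 0, 0], [0, 0, 0], [0, 0, 0], [0, 0, 0], [0, 0, 0], [0, 0, 0], [0, 0, 0]], gripper=0.5)

```text
clock: 5.15
eef_pos: [0.5913, -0.3649, 0.0117]
tool_rot: [0.46, 0.888, 0.0, -0.0]
ft_force: [0.7, -0.4, -0.1]
grip_width: 0.0429
grasp_force: 0.0
```

```bash
python3 - <<'E'
from h import *
w=cam("wrist");a=cam("scene");save("w2.png",np.hstack([cv2.resize(w["image"][100:400,160:480],(400,375)),cv2.resize(a["image"][130:330,340:553],(400,375))]))
E
```

```text
(no output)
```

View pics/w2.png

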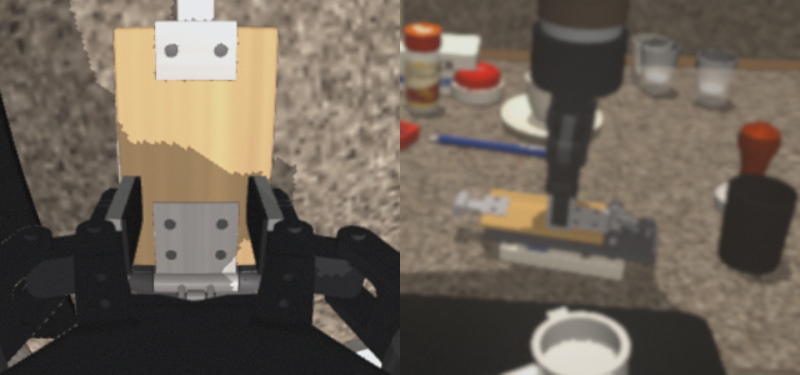

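The fingers have closed to 43 mm above the wood: they are drawn over it, and nothing touches. I'll measure the real tip height from the depth map.

```bash
python3 - <<'E'
from h import *
w=cam("wrist");K=w["camera_matrix"];z=w["z_map"];v,u=np.mgrid[0:400,0:640]
a=u-K[0,2];b=v-K[1,2];r=np.hypot(a,b)+1e-9;th=r/K[0,0]
p=np.stack([np.tan(th)*a/r*z,-np.tan(th)*b/r*z,-z],-1)@R.from_quat(w["orientation"]).as_matrix().T+w["xyz"]
o=bot.get_obs();t=R.from_quat(o["tool_rot"]).inv().apply((p-o["eef_pos"]).reshape(-1,3)).reshape(p.shape)*1000
print(o["eef_pos"],o["ft_force"],o["grip_width"])
for v in range(240,336,8):
    print(v,[tuple(t[v,u].round(0).astype(int)) for u in (252,258,264,270,276,318,362,372)])
m=(abs(abs(t[...,1])-25)<12)&(abs(t[...,0])<14)&(z>0);print(np.percentile(t[m][:,2],[1,5,50,95,99]))
A=pts(cam("top"));np.set_printoptions(suppress=True)
m=(A[...,2]>.02)&(A[...,2]<.045);m[:140]=0;m[225:]=0;m[:,:370]=0;m[:,444:]=0
r=cv2.minAreaRect((A[m][:,:2]*1000).astype(np.float32));print(r)
E
```

```text
[ 0.59128096 -0.36490182  0.01172136] [-0.09619952  1.88665518  0.10736338] 0.042767738750432854
240 [(np.int64(-8), np.int64(-39), np.int64(13)), (np.int64(7), np.int64(-29), np.int64(-21)), (np.int64(8), np.int64(-25), np.int64(-22)), (np.int64(8), np.int64(-22), np.int64(-21)), (np.int64(8), np.int64(-19), np.int64(-21)), (np.int64(8), np.int64(2), np.int64(-22)), (np.int64(8), np.int64(24), np.int64(-21)), (np.int64(10), np.int64(28), np.int64(-27))]
248 [(np.int64(-13), np.int64(-40), np.int64(12)), (np.int64(10), np.int64(-26), np.int64(-36)), (np.int64(11), np.int64(-23), np.int64(-37)), (np.int64(9), np.int64(-21), np.int64(-34)), (np.int64(3), np.int64(-20), np.int64(-20)), (np.int64(3), np.int64(2), np.int64(-21)), (np.int64(10), np.int64(22), np.int64(-36)), (np.int64(11), np.int64(27), np.int64(-37))]
256 [(np.int64(11), np.int64(-27), np.int64(-45)), (np.int64(11), np.int64(-24), np.int64(-45)), (np.int64(11), np.int64(-21), np.int64(-46)), (np.int64(5), np.int64(-21), np.int64(-35)), (np.int64(-2), np.int64(-20), np.int64(-21)), (np.int64(-1), np.int64(2), np.int64(-21)
[... 2903 characters left out ...]
np.int64(-24)), (np.int64(-41), np.int64(2), np.int64(-24)), (np.int64(-41), np.int64(27), np.int64(-25)), (np.int64(16), np.int64(16), np.int64(-96))]
328 [(np.int64(16), np.int64(-16), np.int64(-100)), (np.int64(16), np.int64(-15), np.int64(-100)), (np.int64(-45), np.int64(-29), np.int64(-27)), (np.int64(-44), np.int64(-25), np.int64(-28)), (np.int64(-45), np.int64(-22), np.int64(-28)), (np.int64(-46), np.int64(2), np.int64(-26)), (np.int64(-45), np.int64(27), np.int64(-27)), (np.int64(16), np.int64(16), np.int64(-100))]
[-122.48840279 -120.73898197  -61.34375015  -20.95761212  -20.2367134 ]
((566.3720703125, -331.1015930175781), (63.67074203491211, 102.21368408203125), 34.734100341796875)
```

```bash
python3 - <<'E'
from h import *
w=dict(np.load("w1.npz"));K=w["camera_matrix"];z=w["z_map"];v,u=np.mgrid[0:400,0:640]
a=u-K[0,2];b=v-K[1,2];r=np.hypot(a,b)+1e-9;th=r/K[0,0]
p=np.stack([np.tan(th)*a/r*z,-np.tan(th)*b/r*z,-z],-1)@R.from_quat(w["orientation"]).as_matrix().T+w["xyz"]
t=R.from_quat([.461,.888,0,-.001]).inv().apply((p-[.5595,-.321,.1498]).reshape(-1,3)).reshape(p.shape)*1000
m=(t[...,2]<15)&(abs(t[...,1])<70)&(abs(t[...,0])<30)
for s in(-1,1):
    q=t[m&(t[...,1]*s>0)];print(len(q),q[:,2].max(),np.percentile(q[:,2],[50,90,95,99]), q[q[:,2]>np.percentile(q[:,2],90)].mean(0))
o=bot.get_obs();print(o["tau"],o["ft_force"],o["ft_torque"],o["grasp_force"])
E
```

```text
20291 -34.69982895395808 [-106.16226156  -72.63614486  -56.81857482  -42.03839015] [  4.17140382 -44.3951927  -56.16965531]
20342 -34.70489251630329 [-106.23520581  -72.49266508  -56.85679598  -41.73939806] [  4.19339803  45.49264543 -56.11640211]
[-1.74428251e-04 -5.79280972e+01  2.35714531e+01  2.25202421e-03
 -2.15968862e-04  2.06689782e-05] [ 0.1316363   0.3688773  -0.69355317] [ 5.28463300e-02  4.31324323e-02 -2.60681079e-05] 0.0
```

The wrist depth puts the fully open fingertips about 35 mm behind the TCP, so they stopped short of the stand. I'll raise the arm and measure the tip offset at the openings I need.

```bash
cat >> h.py <<'E'
def tips():
    w=cam("wrist");o=bot.get_obs();K=w["camera_matrix"];z=w["z_map"];v,u=np.mgrid[0:400,0:640]
    a=u-K[0,2];b=v-K[1,2];r=np.hypot(a,b)+1e-9;th=r/K[0,0]
    p=np.stack([np.tan(th)*a/r*z,-np.tan(th)*b/r*z,-z],-1)@R.from_quat(w["orientation"]).as_matrix().T+w["xyz"]
    t=R.from_quat(o["tool_rot"]).inv().apply((p-o["eef_pos"]).reshape(-1,3)).reshape(p.shape)*1000
    m=(t[...,2]<8)&(abs(t[...,1])<70)&(abs(t[...,0])<14)&(z>0)
    q=t[m];print("width",o["grip_width"],"tip z",q[:,2].max(),q[q[:,2]>q[:,2].max()-3].mean(0).round(1), "t",o["clock"],o["eef_pos"])
    return w,t
E
```

Emit:
drive_tool(slide=[[0, 0, -0.03], [0, 0, -0.1], [0, 0, -0.2], [0, 0, -0.28], [0, 0, -0.32], [0, 0, -0.32], [0, 0, -0.32], [0, 0, -0.32]], rotation=[[0, 0, 0], [0, 0, 0], [0, 0, 0], [0, 0, 0], [0, 0, 0], [0, 0, 0], [0, 0, 0], [0, 0, 0]], gripper=0.31)

```text
clock: 6.35
eef_pos: [0.5906, -0.3645, 0.0905]
tool_rot: [0.46, 0.888, 0.0, -0.001]
ft_force: [-0.7, 0.3, 0.3]
grip_width: 0.0264
grasp_force: 0.0
```

```bash
python3 -c "
from h import *
tips()"
```

```text
width 0.026662176633610268 tip z -21.95212357461254 [  2.6   1.7 -23.5] t 6.4 [ 0.59072404 -0.36455101  0.09056718]
```

Emit:
drive_tool(slide=[[0, 0, 0], [0, 0, 0], [0, 0, 0], [0, 0, 0], [0, 0, 0], [0, 0, 0], [0, 0, 0], [0, 0, 0]], rotation=[[0, 0, 0], [0, 0, 0], [0, 0, 0], [0, 0, 0], [0, 0, 0], [0, 0, 0], [0, 0, 0], [0, 0, 0]], gripper=0.82)

```text
clock: 7.4
eef_pos: [0.5913, -0.3649, 0.0918]
tool_rot: [0.46, 0.888, -0.0, -0.0]
ft_force: [-0.3, -0.1, 0.0]
grip_width: 0.0696
grasp_force: 0.0
```

```bash
python3 -c "
from h import *
tips()"
```

```text
width 0.06967303298952959 tip z -28.974882113292868 [ -0.7   0.9 -30.9] t 7.45 [ 0.59135318 -0.36485632  0.09178987]
```

Emit:
drive_tool(slide=[[0, 0, 0.04], [0, 0, 0.12], [0, 0, 0.2], [0, 0, 0.28], [0, 0, 0.35], [0, 0, 0.39], [0, 0, 0.407], [0, 0, 0.407]], rotation=[[0, 0, 0], [0, 0, 0], [0, 0, 0], [0, 0, 0], [0, 0, 0], [0, 0, 0], [0, 0, 0], [0, 0, 0]], gripper=1)

```text
clock: 8.45
eef_pos: [0.5915, -0.365, -0.0099]
tool_rot: [0.46, 0.888, 0.0, 0.0]
ft_force: [-0.1, -0.1, 0.4]
grip_width: 0.0854
grasp_force: 0.0
```

Emit:
drive_tool(slide=[[0, 0, 0], [0, 0, 0], [0, 0, 0], [0, 0, 0], [0, 0, 0], [0, 0, 0], [0, 0, 0], [0, 0, 0]], rotation=[[0, 0, 0], [0, 0, 0], [0, 0, 0], [0, 0, 0], [0, 0, 0], [0, 0, 0], [0, 0, 0], [0, 0, 0]], gripper=0.5)

```text
clock: 9.45
eef_pos: [0.5923, -0.3652, -0.0085]
tool_rot: [0.46, 0.888, 0.0, 0.001]
ft_force: [-0.3, 0.8, 4.4]
grip_width: 0.0601
grasp_force: 66.6
```

Emit:
drive_tool(slide=[[0, 0, -0.03], [0, 0, -0.08], [0, 0, -0.14], [0, 0, -0.2], [0, 0, -0.24], [0, 0, -0.24], [0, 0, -0.24], [0, 0, -0.24]], rotation=[[0, 0, 0], [0, 0, 0], [0, 0, 0], [0, 0, 0], [0, 0, 0], [0, 0, 0], [0, 0, 0], [0, 0, 0]])

```text
clock: 10.45
eef_pos: [0.5907, -0.3645, 0.049]
tool_rot: [0.46, 0.888, 0.0, -0.001]
ft_force: [-0.0, -0.1, -6.6]
grip_width: 0.0605
grasp_force: 66.4
```

```bash
python3 - <<'E'
from h import *
plan([.45,-.20,.05],toolR(-20))
a=cam("top");A=pts(a);w=cam("wrist");s=cam("scene")
save("lift.png",np.hstack([cv2.resize(w["image"][100:400,160:480],(400,375)),cv2.resize(s["image"][130:330,340:553],(400,375))]))
E
```

```text
t 10.45 slide [ 0.862  -0.0809 -0.0024] rot [-4.0000e-04 -3.8000e-03 -1.2154e+00] j [-0.55  0.72  0.36  1.2   0.    0.4 ] p [ 0.5907 -0.3645  0.049 ]
```

View pics/lift.png

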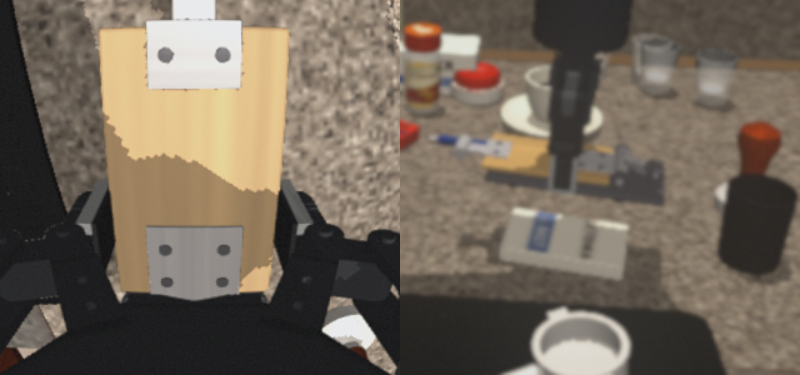

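Lifted cleanly: the stand is level in the fingers and the pad is alone on the worktop, blue band up.

Emit:
drive_tool(slide=[[0.05, 0, -0.02], [0.16, -0.02, -0.04], [0.3, -0.03, -0.04], [0.44, -0.04, -0.04], [0.58, -0.055, -0.04], [0.72, -0.07, -0.04], [0.82, -0.08, -0.02], [0.862, -0.081, 0]], rotation=[[0, 0, -0.08], [0, 0, -0.2], [0, 0, -0.35], [0, 0, -0.5], [0, 0, -0.65], [0, 0, -0.8], [0, 0, -0.92], [0, 0, -1]])

```text
clock: 11.6
eef_pos: [0.4493, -0.199, 0.0506]
tool_rot: [0.225, 0.974, 0.0, 0.0]
ft_force: [0.1, -0.7, -5.4]
grip_width: 0.0602
grasp_force: 66.5
```

```bash
python3 - <<'E'
from h import *
plan([.45,-.20,-.0215],toolR(-20))
E
```

```text
t 11.6 slide [-0.0044 -0.0023  0.2882] rot [ 1.000e-04  1.000e-04 -2.087e-01] j [-0.42  0.35 -0.28  0.94  0.    0.04] p [ 0.4493 -0.199   0.0506]
```

Emit:
drive_tool(slide=[[0, 0, 0.03], [0, 0, 0.09], [0, 0, 0.15], [0, 0, 0.21], [0, 0, 0.25], [0, 0, 0.275], [0, 0, 0.288], [0, 0, 0.292]], rotation=[[0, 0, -0.05], [0, 0, -0.1], [0, 0, -0.15], [0, 0, -0.209], [0, 0, -0.209], [0, 0, -0.209], [0, 0, -0.209], [0, 0, -0.209]])

```text
clock: 12.6
eef_pos: [0.4507, -0.2005, -0.0225]
tool_rot: [0.175, 0.985, -0.0, 0.0]
ft_force: [-3.4, 0.4, 2.5]
grip_width: 0.0601
grasp_force: 67.4
```

Emit:
drive_tool(slide=[[0, 0, 0], [0, 0, 0], [0, 0, 0], [0, 0, 0], [0, 0, -0.03], [0, 0, -0.1], [0, 0, -0.2], [0, 0, -0.3]], rotation=[[0, 0, 0], [0, 0, 0], [0, 0, 0], [0, 0, 0], [0, 0, 0], [0, 0, 0], [0, 0, 0], [0, 0, 0]], gripper=1)

```text
clock: 13.6
eef_pos: [0.4506, -0.2004, 0.0531]
tool_rot: [0.175, 0.985, -0.0, 0.0]
ft_force: [0.7, -0.2, -0.1]
grip_width: 0.0856
grasp_force: 0.0
```

Emit:
drive_tool(slide=[[0.05, 0, -0.04], [0.12, 0, -0.12], [0.2, 0, -0.2], [0.28, 0, -0.28], [0.34, 0, -0.32], [0.36, 0, -0.32], [0.36, 0, -0.32], [0.36, 0, -0.32]], rotation=[[0, 0, 0], [0, 0, 0], [0, 0, 0], [0, 0, 0], [0, 0, 0], [0, 0, 0], [0, 0, 0], [0, 0, 0]], gripper=0.5)

```text
clock: 14.6
eef_pos: [0.3661, -0.1693, 0.1314]
tool_rot: [0.175, 0.985, 0.0, -0.0]
ft_force: [-0.5, -0.7, 0.2]
grip_width: 0.0421
grasp_force: 0.0
```

```bash
python3 - <<'E'
from h import *
w,t=tips();save("w3.png",w["image"]);np.savez("w3.npz",**w)
a=cam("top");A=pts(a);np.savez("a3.npz",**a)
im=a["image"].copy();save("top3.png",np.hstack([cv2.resize(im[120:320,280:480],(400,400)),w["image"][:,120:520]]))
E
```

```text
width 0.042620379855353066 tip z -23.738153743254117 [ -2.4  -0.9 -25.5] t 14.65 [ 0.36619249 -0.16935282  0.13142026]
```

View pics/top3.png

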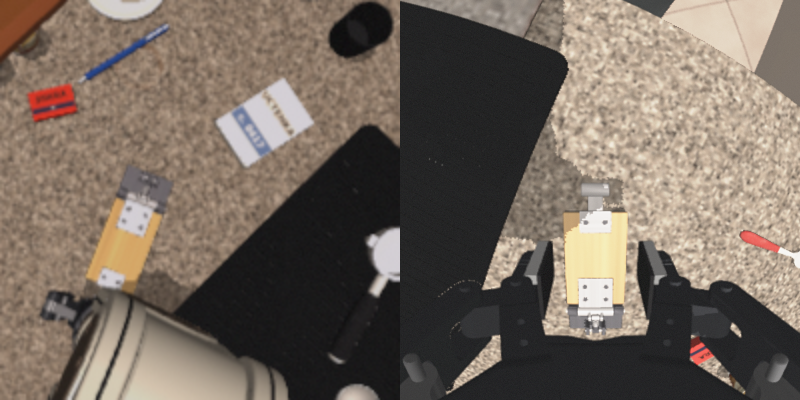

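The stand is folded on the worktop, with its pull at about (316,190) in the wrist image. In the top view the pad's corners are near (388,181), (422,160), (437,181) and (405,203).

```bash
python3 - <<'E'
from h import *
w=dict(np.load("w3.npz"));a=dict(np.load("a3.npz"))
p=wray(w,316,185,.0235);e=wray(w,314,329,.008)
l,r=wray(w,284,212,.02),wray(w,348,212,.02)
d=(e-p)[:2];print("pull",p,"end",e,np.degrees(np.arctan2(d[1],d[0])),np.linalg.norm(d))
print((l+r)/2,np.linalg.norm(l-r), np.degrees(np.arctan2(*(l-r)[:2][::-1]))-90)
A=pts(a);hsv=cv2.cvtColor(a["image"],cv2.COLOR_RGB2HSV)
m=(A[...,2]>.008)&(A[...,2]<.022);m[:150]=0;m[215:]=0;m[:,:380]=0;m[:,445:]=0
m&=(hsv[...,2]>110)
n,lab,st,_=cv2.connectedComponentsWithStats(m.astype(np.uint8));k=1+st[1:,4].argmax();q=A[lab==k]
rc=cv2.minAreaRect((q[:,:2]*1000).astype(np.float32));print("pad",rc,len(q),np.median(q[:,2]))
P=p[:2]
plan([*P,.002-.022],toolR(-20))
E
```

```text
pull [ 0.36161413 -0.16681337  0.0235    ] end [ 0.52759219 -0.2300462   0.008     ] -20.855391532897155 0.17761505976659522
[ 0.38692717 -0.17607373  0.02      ] 0.06034458841687891 -200.1573087200921
pad ((594.740478515625, -372.416015625), (69.91513061523438, 105.52223205566406), 33.86681365966797) 1159 0.01430551138641234
t 14.7 slide [0.0202 0.0032 0.6058] rot [ 0.0001 -0.0019 -0.0064] j [-0.43  0.11 -0.37  1.09 -0.   -0.08] p [ 0.3662 -0.1694  0.1315]
```

Emit:
drive_tool(slide=[[0, 0, 0.06], [0, 0, 0.17], [0, 0, 0.28], [0, 0, 0.39], [0, 0, 0.49], [0, 0, 0.56], [0, 0, 0.592], [0, 0, 0.602]], rotation=[[0, 0, 0], [0, 0, 0], [0, 0, 0], [0, 0, 0], [0, 0, 0], [0, 0, 0], [0, 0, 0], [0, 0, 0]])

```text
clock: 15.7
eef_pos: [0.3661, -0.1693, -0.0189]
tool_rot: [0.175, 0.985, 0.0, -0.0]
ft_force: [-0.0, 0.0, -0.5]
grip_width: 0.0427
grasp_force: 0.0
```

Emit:
drive_tool(slide=[[0, 0, 0], [0, 0, 0], [0, 0, 0], [0, 0, 0], [0, 0, 0], [0, 0, 0], [0, 0, 0], [0, 0, 0]], rotation=[[0, 0, 0], [0, 0, 0], [0, 0, 0], [0, 0, 0], [0, 0, 0], [0, 0, 0], [0, 0, 0], [0, 0, 0]], gripper=0.15)

```text
clock: 16.7
eef_pos: [0.3666, -0.1696, -0.0181]
tool_rot: [0.175, 0.985, -0.0, 0.0]
ft_force: [-1.4, -0.3, 5.5]
grip_width: 0.0242
grasp_force: 59.2
```

```bash
python3 - <<'E'
import numpy as np
t0=0
for a,b in((0,.7),(.7,1.4),(1.4,2.1)):
    th=np.linspace(a,b,9)[1:];f=lambda t:(.135*(1-np.cos(t))*0+(-.135*np.cos(t-.022)),.135*np.sin(t-.022))
    x0,z0=f(a);x,z=f(th);print([[round(-(i-x0)/.25,3),0,round(-(j-z0)/.25,3)] for i,j in zip(x,z)])
from h import *
o=bot.get_obs();print(o["clock"],o["eef_pos"],o["ft_force"],o["grip_width"],o["grasp_force"])
E
```

```text
[[np.float64(-0.001), 0, np.float64(-0.047)], [np.float64(-0.006), 0, np.float64(-0.094)], [np.float64(-0.015), 0, np.float64(-0.141)], [np.float64(-0.029), 0, np.float64(-0.186)], [np.float64(-0.046), 0, np.float64(-0.23)], [np.float64(-0.067), 0, np.float64(-0.272)], [np.float64(-0.091), 0, np.float64(-0.313)], [np.float64(-0.119), 0, np.float64(-0.351)]]
[[np.float64(-0.031), 0, np.float64(-0.035)], [np.float64(-0.065), 0, np.float64(-0.068)], [np.float64(-0.102), 0, np.float64(-0.098)], [np.float64(-0.142), 0, np.float64(-0.124)], [np.float64(-0.183), 0, np.float64(-0.146)], [np.float64(-0.226), 0, np.float64(-0.165)], [np.float64(-0.271), 0, np.float64(-0.18)], [np.float64(-0.317), 0, np.float64(-0.191)]]
[[np.float64(-0.047), 0, np.float64(-0.007)], [np.float64(-0.094), 0, np.float64(-0.01)], [np.float64(-0.141), 0, np.float64(-0.009)], [np.float64(-0.188), 0, np.float64(-0.003)], [np.float64(-0.234), 0, np.float64(0.006)], [np.float64(-0.28), 0, np.float64(0.02)], [np.float64(-0.324), 0, np.float64(0.037)], [np.float64(-0.366), 0, np.float64(0.058)]]
16.7 [ 0.36655937 -0.1696065  -0.01813739] [-1.38050245 -0.26398495  5.45624468] 0.024233746559773884 59.20765042304993
```

Emit:
drive_tool(slide=[[-0.001, 0, -0.047], [-0.006, 0, -0.094], [-0.015, 0, -0.141], [-0.029, 0, -0.186], [-0.046, 0, -0.23], [-0.067, 0, -0.272], [-0.091, 0, -0.313], [-0.119, 0, -0.351]], rotation=[[0, 0, 0], [0, 0, 0], [0, 0, 0], [0, 0, 0], [0, 0, 0], [0, 0, 0], [0, 0, 0], [0, 0, 0]])

```text
clock: 17.7
eef_pos: [0.3944, -0.1798, 0.0698]
tool_rot: [0.175, 0.985, -0.0, -0.0]
ft_force: [0.6, 0.0, -6.2]
grip_width: 0.0242
grasp_force: 59.2
```

```bash
python3 - <<'E'
from h import *
o=bot.get_obs();print(o["eef_pos"],o["ft_force"],o["ft_torque"],o["grip_width"])
w=cam("wrist");s=cam("scene")
save("arc.png",np.hstack([cv2.resize(w["image"][100:400,160:480],(400,375)),cv2.resize(s["image"][130:380,200:467],(400,375))]))
E
```

```text
[ 0.39436256 -0.17976696  0.06981125] [ 0.61556134  0.04656643 -6.18419337] [0.05379172 0.3023555  0.10260568] 0.02418717991778557
```

View pics/arc.png

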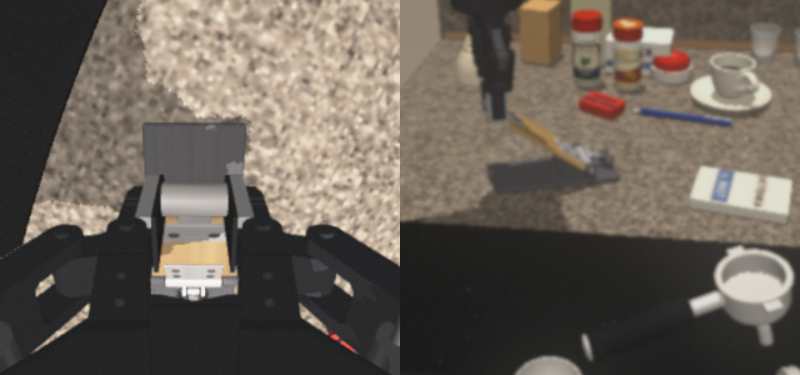

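Emit:
drive_tool(slide=[[-0.031, 0, -0.035], [-0.065, 0, -0.068], [-0.102, 0, -0.098], [-0.142, 0, -0.124], [-0.183, 0, -0.146], [-0.226, 0, -0.165], [-0.271, 0, -0.18], [-0.317, 0, -0.191]], rotation=[[0, 0, 0], [0, 0, 0], [0, 0, 0], [0, 0, 0], [0, 0, 0], [0, 0, 0], [0, 0, 0], [0, 0, 0]])

```text
clock: 18.8
eef_pos: [0.4692, -0.2073, 0.1172]
tool_rot: [0.175, 0.985, -0.0, -0.0]
ft_force: [-1.6, 0.4, -4.7]
grip_width: 0.0242
grasp_force: 59.0
```

Emit:
drive_tool(slide=[[-0.047, 0, -0.007], [-0.094, 0, -0.01], [-0.141, 0, -0.009], [-0.188, 0, -0.003], [-0.234, 0, 0.006], [-0.28, 0, 0.02], [-0.324, 0, 0.037], [-0.366, 0, 0.058]], rotation=[[0, 0, 0], [0, 0, 0], [0, 0, 0], [0, 0, 0], [0, 0, 0], [0, 0, 0], [0, 0, 0], [0, 0, 0]])

```text
clock: 19.8
eef_pos: [0.5602, -0.2408, 0.1129]
tool_rot: [0.175, 0.985, -0.002, 0.008]
ft_force: [-5.9, -0.6, 39.6]
grip_width: 0.0235
grasp_force: 56.7
```

Emit:
drive_tool(slide=[[0, 0, -0.02], [0, 0, -0.04], [0, 0, -0.04], [0, 0, -0.04], [0, 0, -0.04], [0, 0, -0.04], [0, 0, -0.04], [0, 0, -0.04]], rotation=[[0, 0, 0], [0, 0, 0], [0, 0, 0], [0, 0, 0], [0, 0, 0], [0, 0, 0], [0, 0, 0], [0, 0, 0]])

```text
clock: 20.8
eef_pos: [0.5544, -0.2386, 0.1126]
tool_rot: [0.175, 0.985, -0.0, 0.0]
ft_force: [0.0, -1.5, 2.3]
grip_width: 0.0235
grasp_force: 59.1
```

```bash
python3 - <<'E'
from h import *
w=cam("wrist");s=cam("scene")
save("arc2.png",np.hstack([cv2.resize(w["image"][100:400,160:480],(400,375)),cv2.resize(s["image"][130:330,240:453],(400,375))]))
E
```

```text
(no output)
```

View pics/arc2.png

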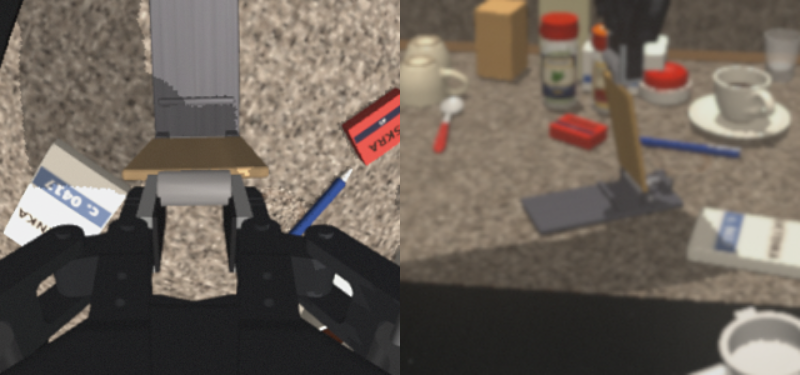

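The back is past vertical (about 1.85 rad) and the base is flat, so I can release it and let it snap open. That was my tenth picture, so from here I work from numbers only.

Emit:
drive_tool(slide=[[0, 0, 0], [0, 0, 0], [0, 0, 0], [0, 0, 0], [0, 0, -0.05], [0, 0, -0.12], [0, 0, -0.2], [0, 0, -0.3]], rotation=[[0, 0, 0], [0, 0, 0], [0, 0, 0], [0, 0, 0], [0, 0, 0], [0, 0, 0], [0, 0, 0], [0, 0, 0]], gripper=1)

```text
clock: 21.9
eef_pos: [0.5543, -0.2385, 0.1888]
tool_rot: [0.175, 0.985, 0.0, 0.0]
ft_force: [-0.2, -0.6, 0.7]
grip_width: 0.0851
grasp_force: 0.0
```

```bash
python3 - <<'E'
from h import *
plan([.593,-.372,.12],toolR(-56))
s=cam("scene");S=pts(s);np.savez("s4.npz",**s);a=cam("top");A=pts(a);np.savez("a4.npz",**a)
np.set_printoptions(suppress=True,precision=1)
hsv=cv2.cvtColor(s["image"],cv2.COLOR_RGB2HSV)
def box(P,m): return m&(P[...,0]>.3)&(P[...,0]<.7)&(P[...,1]<-.12)&(P[...,1]>-.30)&(P[...,2]<.17)
wood=box(S,(hsv[...,0]>8)&(hsv[...,0]<25)&(hsv[...,1]>90)&(hsv[...,2]>80)&(S[...,2]>.02))
q=S[wood];print("wood scene",len(q),q.min(0)*1000,q.max(0)*1000)
hs=cv2.cvtColor(a["image"],cv2.COLOR_RGB2HSV)
wt=box(A,(hs[...,0]>8)&(hs[...,0]<25)&(hs[...,1]>90)&(hs[...,2]>120)&(A[...,2]>.02));q=A[wt]
print("wood top",len(q))
if len(q)>30:
    c=q.mean(0);n=np.linalg.svd(q-c,full_matrices=False)[2][2];n*=np.sign(n[2]);print(c*1000,n,"tilt",np.degrees(np.arccos(n[2])),np.degrees(np.arctan2(n[1],n[0])),q.min(0)*1000,q.max(0)*1000)
# base plate, grey, height 3-16mm
b=box(A,(hs[...,1]<70)&(A[...,2]>.004)&(A[...,2]<.016)&(hs[...,2]<130));n_,lab,st,_=cv2.connectedComponentsWithStats(b.astype(np.uint8));k=1+st[1:,4].argmax()
q=A[lab==k];print("base",len(q),cv2.minAreaRect((q[:,:2]*1000).astype(np.float32)))
E
```

```text
t 21.9 slide [-0.3297 -0.4478  0.2752] rot [2.0000e-04 2.0000e-04 1.2501e+00] j [-0.41  0.46  0.26  1.38  0.   -0.05] p [ 0.5543 -0.2385  0.1888]
wood scene 1266 [ 561.7 -294.5   24.6] [ 645.6 -215.5  111.1]
wood top 75
[ 616.3 -240.1   76.3] [-0.7  0.2  0.6] tilt 49.579016299913555 166.43592177182953 [ 575.3 -253.8   30.3] [ 646.2 -221.3  110.6]
base 334 ((529.869384765625, -204.07138061523438), (30.85640525817871, 108.94591522216797), 58.777931213378906)
```

Emit:
drive_tool(slide=[[0, -0.04, -0.05], [-0.03, -0.1, -0.05], [-0.1, -0.18, -0.05], [-0.16, -0.25, -0.05], [-0.22, -0.32, -0.05], [-0.28, -0.39, -0.04], [-0.32, -0.43, 0], [-0.33, -0.448, 0]], rotation=[[0, 0, 0.08], [0, 0, 0.2], [0, 0, 0.35], [0, 0, 0.5], [0, 0, 0.65], [0, 0, 0.8], [0, 0, 0.92], [0, 0, 1]])

```text
clock: 23.0
eef_pos: [0.592, -0.3735, 0.1846]
tool_rot: [0.415, 0.91, 0.0, -0.002]
ft_force: [-0.7, 0.2, -0.7]
grip_width: 0.0857
grasp_force: 0.0
```

```bash
python3 - <<'E'
from h import *
np.set_printoptions(suppress=True,precision=2)
a=cam("top");A=pts(a);hs=cv2.cvtColor(a["image"],cv2.COLOR_RGB2HSV);w=cam("wrist");np.savez("w5.npz",**w);np.savez("a5.npz",**a)
box=(A[...,0]>.36)&(A[...,0]<.7)&(A[...,1]<-.11)&(A[...,1]>-.31)&(A[...,2]<.17)
wt=box&(hs[...,0]>8)&(hs[...,0]<25)&(hs[...,1]>90)&(hs[...,2]>120)&(A[...,2]>.03);q=A[wt]
c=q.mean(0);n=np.linalg.svd(q-c,full_matrices=False)[2][2];n*=np.sign(n[2]);print("wood",len(q),c*1000,"tilt",np.degrees(np.arccos(n[2])),np.degrees(np.arctan2(-n[1],-n[0])))
v,u=np.nonzero(wt);print("px",u.min(),u.max(),v.min(),v.max())
b=box&(A[...,2]>.004)&(A[...,2]<.018)&(hs[...,1]<75);n_,lab,st,_=cv2.connectedComponentsWithStats(b.astype(np.uint8))
for k in np.argsort(-st[1:,4])[:3]+1:
    q=A[lab==k];print("base",len(q),cv2.minAreaRect((q[:,:2]*1000).astype(np.float32)),q.min(0)*1000,q.max(0)*1000)
pr=box&(A[...,2]>.115);q=A[pr];print("pull",len(q),q.mean(0)*1000)
for nme,(h0,h1) in dict(pen=(105,125),).items():
    m=(hs[...,0]>h0)&(hs[...,0]<h1)&(hs[...,1]>110)&(abs(A[...,2])<.03);m[:, :300]=0;m[:,375:]=0;q=A[m];print(nme,len(q),q.mean(0)*1000)
    a0=dict(np.load("a.npz"));A0=pts(a0);h0_=cv2.cvtColor(a0["image"],cv2.COLOR_RGB2HSV);m=(h0_[...,0]>h0)&(h0_[...,0]<h1)&(h0_[...,1]>110)&(abs(A0[...,2])<.03);m[:, :300]=0;m[:,375:]=0;q=A0[m];print("was",len(q),q.mean(0)*1000)
plan([.5947,-.3724,.10],toolR(-56.1))
E
```

```text
wood 923 [ 607.35 -257.14   72.76] tilt 49.85090444733651 -18.624462108561683
px 352 389 150 190
base 1041 ((518.3025512695312, -227.08407592773438), (61.87710189819336, 106.29328918457031), 71.56524658203125) [ 460.44 -271.48    4.01] [ 577.22 -181.54   17.57]
base 187 ((371.7127685546875, -297.0560607910156), (31.644229888916016, 64.66780090332031), 44.28255081176758) [ 360.46 -309.52    4.13] [ 405.5  -262.86   11.89]
base 10 ((647.67529296875, -145.66439819335938), (3.9151597023010254, 18.19951057434082), 47.88127136230469) [ 642.24 -150.51    4.71] [ 655.57 -138.11    8.17]
pull 92 [ 649.51 -271.22  127.29]
pen 109 [ 673.92 -188.03    8.74]
was 108 [ 673.72 -187.84    8.87]
t 23.1 slide [-0.    0.01  0.35] rot [-0.   -0.    0.25] j [-0.56  0.68  0.63  1.52 -0.    0.29] p [ 0.59 -0.37  0.19]
```

Emit:
drive_tool(slide=[[0, 0.005, 0.05], [-0.002, 0.011, 0.16], [-0.002, 0.011, 0.3], [-0.002, 0.011, 0.45], [-0.002, 0.011, 0.6], [-0.002, 0.011, 0.73], [-0.002, 0.011, 0.81], [-0.002, 0.011, 0.842]], rotation=[[0, 0, 0.1], [0, 0, 0.2], [0, 0, 0.252], [0, 0, 0.252], [0, 0, 0.252], [0, 0, 0.252], [0, 0, 0.252], [0, 0, 0.252]])

```text
clock: 24.1
eef_pos: [0.5946, -0.3698, -0.0241]
tool_rot: [0.47, 0.883, 0.0, -0.001]
ft_force: [-0.0, 0.1, 0.7]
grip_width: 0.085
grasp_force: 0.0
```

Emit:
drive_tool(slide=[[0, 0, 0], [0, 0, 0], [0, 0, 0], [0, 0, 0], [0, 0, 0], [0, 0, 0], [0, 0, 0], [0, 0, 0]], rotation=[[0, 0, 0], [0, 0, 0], [0, 0, 0], [0, 0, 0], [0, 0, 0], [0, 0, 0], [0, 0, 0], [0, 0, 0]], gripper=0.6)

```text
clock: 25.1
eef_pos: [0.5961, -0.3711, -0.0219]
tool_rot: [0.47, 0.883, -0.0, 0.001]
ft_force: [-0.2, 1.0, 6.0]
grip_width: 0.0677
grasp_force: 68.5
```

Emit:
drive_tool(slide=[[0, 0, -0.03], [0, 0, -0.1], [0, 0, -0.2], [0, 0, -0.32], [0, 0, -0.44], [0, 0, -0.56], [0, 0, -0.66], [0, 0, -0.7]], rotation=[[0, 0, 0], [0, 0, 0], [0, 0, 0], [0, 0, 0], [0, 0, 0], [0, 0, 0], [0, 0, 0], [0, 0, 0]])

```text
clock: 26.1
eef_pos: [0.5964, -0.3713, 0.155]
tool_rot: [0.47, 0.883, -0.0, 0.002]
ft_force: [0.2, -1.3, -1.6]
grip_width: 0.0678
grasp_force: 67.7
```

```bash
cat >> h.py <<'E'
G=np.array([.5296,-.2308,0]);YAW=-18.4
def padtcp(du,dn,dy=0,c=(0,0,-.0289),tilt=50):
    t=np.radians(50);u=np.array([np.cos(t),np.sin(t)]);n=np.array([-u[1],u[0]])
    s=np.array([.028,.008])+(.0525+du)*u+(.007+dn)*n
    y=np.radians(YAW);C=G+[s[0]*np.cos(y)-dy*np.sin(y),s[0]*np.sin(y)+dy*np.cos(y),s[1]]
    Rt=toolR(YAW,tilt);return C-Rt.apply(c),Rt
E
python3 - <<'E'
from h import *
p,Rt=padtcp(.05,.025);print(p);plan(p,Rt)
plan(p,toolR(YAW,0))
w,t=tips()
# pad in tool frame: points near fingers, bright
hs=cv2.cvtColor(w["image"],cv2.COLOR_RGB2HSV)
m=(abs(t[...,0])<70)&(abs(t[...,1])<33)&(t[...,2]<-15)&(t[...,2]>-45)&(hs[...,2]>130);q=t[m]
print(len(q),np.percentile(q[:,0],[0.5,50,99.5]),np.median(q[:,2]),np.percentile(q[:,1],[.5,99.5]), np.polyfit(q[:,0],q[:,2],1))
E
```

```text
[ 0.61643259 -0.25968536  0.0885122 ]
t 26.1 slide [0.3265 0.3153 0.2653] rot [-0.5721 -1.6723 -1.2287] j [-0.56  0.68  0.56  1.44  0.    0.42] p [ 0.5964 -0.3713  0.155 ]
t 26.1 slide [0.3265 0.3153 0.2653] rot [ 8.0000e-04  8.2000e-03 -1.3144e+00] j [-0.56  0.68  0.56  1.44  0.    0.42] p [ 0.5964 -0.3713  0.155 ]
width 0.06792572964206185 tip z -32.14982155107425 [  1.    1.6 -34.8] t 26.15 [ 0.59646916 -0.3713219   0.15530291]
22985 [-43.70002032  13.74587018  53.32093805] -35.43581094140367 [-32.63329893  32.69161481] [ 1.89261487e-03 -3.54359196e+01]
```

Emit:
drive_tool(slide=[[0, 0, -0.04], [0.05, 0.01, -0.08], [0.14, 0.03, -0.1], [0.24, 0.06, -0.1], [0.34, 0.09, -0.1], [0.44, 0.12, -0.1], [0.52, 0.14, -0.1], [0.546, 0.144, -0.1]], rotation=[[-0.03, -0.08, -0.06], [-0.07, -0.2, -0.15], [-0.11, -0.32, -0.235], [-0.15, -0.44, -0.323], [-0.19, -0.56, -0.411], [-0.23, -0.68, -0.5], [-0.265, -0.78, -0.573], [-0.286, -0.836, -0.614]])

```text
clock: 27.15
eef_pos: [0.5469, -0.2353, 0.1752]
tool_rot: [0.318, 0.923, -0.034, 0.214]
ft_force: [0.5, -0.4, -1.3]
grip_width: 0.0673
grasp_force: 67.7
```

Emit:
drive_tool(slide=[[0, 0, 0], [0, 0, 0], [0, 0, 0], [0, 0, 0], [0, 0, 0], [0, 0, 0], [0, 0, 0], [0, 0, 0]], rotation=[[-0.03, -0.08, -0.06], [-0.07, -0.2, -0.15], [-0.11, -0.32, -0.235], [-0.15, -0.44, -0.323], [-0.19, -0.56, -0.411], [-0.23, -0.68, -0.5], [-0.265, -0.78, -0.573], [-0.286, -0.836, -0.614]])

```text
clock: 28.15
eef_pos: [0.5472, -0.2366, 0.1746]
tool_rot: [0.145, 0.896, -0.066, 0.414]
ft_force: [-0.4, 0.2, -1.5]
grip_width: 0.0678
grasp_force: 67.8
```

```bash
python3 - <<'E'
from h import *
c=(0,0,-.0284)
for d in((.05,.025),(.002,.0015)):
    p,Rt=padtcp(*d,c=c);print(p);plan(p,Rt)
E
```

```text
[ 0.61606914 -0.25956446  0.08883359]
t 28.15 slide [ 0.073  -0.0008  0.4437] rot [ 0.002  -0.0144 -0.0017] j [-0.47  0.   -0.82 -0.11  0.11 -0.1 ] p [ 0.5472 -0.2366  0.1746]
[ 0.60387442 -0.25550781  0.03695795]
t 28.15 slide [ 0.2643 -0.0011  0.5391] rot [ 0.002  -0.0144 -0.0017] j [-0.47  0.   -0.82 -0.11  0.11 -0.1 ] p [ 0.5472 -0.2366  0.1746]
```

Emit:
drive_tool(slide=[[0.01, 0, 0.03], [0.02, 0, 0.1], [0.03, 0, 0.18], [0.045, 0, 0.27], [0.06, 0, 0.35], [0.07, 0, 0.41], [0.073, 0, 0.444], [0.073, 0, 0.444]], rotation=[[0, 0, 0], [0, -0.01, 0], [0, -0.014, 0], [0, -0.014, 0], [0, -0.014, 0], [0, -0.014, 0], [0, -0.014, 0], [0, -0.014, 0]])

```text
clock: 29.15
eef_pos: [0.6185, -0.2602, 0.0905]
tool_rot: [0.145, 0.894, -0.067, 0.418]
ft_force: [0.5, -0.6, -1.8]
grip_width: 0.068
grasp_force: 67.7
```

```bash
python3 - <<'E'
from h import *
np.set_printoptions(suppress=True,precision=3)
c=(0,0,-.0284)
p,Rt=padtcp(.002,.0015,c=c);plan(p,Rt)
# check the wood plane & pad in scene view
s=cam("scene");S=pts(s);hs=cv2.cvtColor(s["image"],cv2.COLOR_RGB2HSV)
y=np.radians(YAW);E=np.array([[np.cos(y),np.sin(y),0],[-np.sin(y),np.cos(y),0],[0,0,1]])
L=(S-G)@E.T*1000
m=(L[...,0]>-110)&(L[...,0]<170)&(abs(L[...,1])<36)&(L[...,2]>25)&(L[...,2]<110)
wd=m&(hs[...,0]>8)&(hs[...,0]<25)&(hs[...,1]>90)
q=L[wd];print("wood edge",len(q),q.min(0),q.max(0))
b=(L[...,0]>-110)&(L[...,0]<110)&(abs(L[...,1])<45)&(L[...,2]>4)&(L[...,2]<12)&(hs[...,1]<60)&(hs[...,2]<140);q=L[b];print("base",len(q),np.percentile(q,[1,99],axis=0))
E
```

```text
t 29.15 slide [ 0.204 -0.001  0.09 ] rot [ 0.001  0.003 -0.002] j [-0.44  0.32 -0.77 -0.39  0.1  -0.08] p [ 0.619 -0.26   0.09 ]
wood edge 643 [ 42.471 -30.817  25.655] [111.09   29.381 109.858]
base 1307 [[-67.871 -29.763   4.588]
 [ 74.624  31.624  11.563]]
```

Emit:
drive_tool(slide=[[0.02, 0, 0.01], [0.055, 0, 0.025], [0.09, 0, 0.04], [0.125, 0, 0.055], [0.155, 0, 0.068], [0.18, 0, 0.08], [0.195, 0, 0.086], [0.2, 0, 0.088]], rotation=[[0, 0, 0], [0, 0, 0], [0, 0, 0], [0, 0, 0], [0, 0, 0], [0, 0, 0], [0, 0, 0], [0, 0, 0]])

```text
clock: 30.2
eef_pos: [0.6039, -0.2554, 0.0385]
tool_rot: [0.145, 0.894, -0.067, 0.418]
ft_force: [-0.3, -0.2, -0.6]
grip_width: 0.0676
grasp_force: 67.7
```

```bash
cat >> h.py <<'E'
def check():
    s=cam("scene");S=pts(s);hs=cv2.cvtColor(s["image"],cv2.COLOR_RGB2HSV)
    y=np.radians(YAW);E=np.array([[np.cos(y),np.sin(y),0],[-np.sin(y),np.cos(y),0],[0,0,1]])
    L=(S-G)@E.T*1000
    for nm,z in(("scene",s),("top",cam("top"))):
        L=(pts(z)-G)@E.T*1000;hs=cv2.cvtColor(z["image"],cv2.COLOR_RGB2HSV)
        m=(L[...,0]>0)&(L[...,0]<120)&(abs(L[...,1])<45)&(L[...,2]>10)&(L[...,2]<130)
        white=m&(hs[...,1]<70)&(hs[...,2]>150);q=L[white]
        print(nm,"white",len(q),*(np.percentile(q,[1,99],axis=0).round(1) if len(q) else ()))
        if len(q)>60:
            c=q.mean(0);n=np.linalg.svd(q-c,full_matrices=False)[2][2];n*=np.sign(n[2]);print("   mean",c.round(1),"n",n.round(3),"tilt",np.degrees(np.arccos(n[2])).round(1))
        b=(L[...,0]>-110)&(L[...,0]<15)&(abs(L[...,1])<45)&(L[...,2]>4)&(L[...,2]<12)&(hs[...,1]<60)&(hs[...,2]<140);q=L[b]
        if len(q): print("   base",len(q),*np.percentile(q,[1,99],axis=0).round(1))
E
python3 - <<'E'
from h import *
o=bot.get_obs();print(o["eef_pos"],o["ft_force"])
c=(0,0,-.0284);p,Rt=padtcp(.0,.0,c=c);plan(p,Rt);check()
E
```

```text
[ 0.60393802 -0.25544829  0.03850295] [-0.33207087 -0.20676379 -0.57797455]
t 30.2 slide [ 0.0129 -0.0003  0.0098] rot [ 0.001   0.0051 -0.0021] j [-0.45  0.44 -0.84 -0.59  0.1  -0.08] p [ 0.6039 -0.2554  0.0385]
scene white 957 [ 16.  -36.4  23.6] [115.9  32.8 118.1]
   mean [57.2 -7.7 70.8] n [-0.741 -0.029  0.671] tilt 47.8
   base 918 [-67.9 -29.6   5.3] [11.7 31.7 11.5]
top white 822 [ 24.8 -37.2  29.6] [117.8  33.4 114.2]
   mean [65.6 -2.9 76.8] n [-0.713 -0.012  0.701] tilt 45.5
   base 19 [-63.4  27.7   4.4] [-26.7  30.9  10.1]
```

Emit:
drive_tool(slide=[[0.002, 0, 0.002], [0.005, 0, 0.004], [0.008, 0, 0.006], [0.01, 0, 0.007], [0.01, 0, 0.007], [0.01, 0, 0.007], [0.01, 0, 0.007], [0.01, 0, 0.007]], rotation=[[0, 0, 0], [0, 0, 0], [0, 0, 0], [0, 0, 0], [0, 0, 0], [0, 0, 0], [0, 0, 0], [0, 0, 0]])

```text
clock: 31.3
eef_pos: [0.6042, -0.2556, 0.0364]
tool_rot: [0.145, 0.894, -0.068, 0.419]
ft_force: [-1.5, 0.4, 4.2]
grip_width: 0.0677
grasp_force: 68.3
```

Emit:
drive_tool(slide=[[0, 0, 0], [0, 0, 0], [0, 0, 0], [0, 0, 0], [0, 0, 0], [0, 0, 0], [0, 0, 0], [0, 0, 0]], rotation=[[0, 0, 0], [0, 0, 0], [0, 0, 0], [0, 0, 0], [0, 0, 0], [0, 0, 0], [0, 0, 0], [0, 0, 0]], gripper=1)

```text
clock: 32.3
eef_pos: [0.6038, -0.2554, 0.0359]
tool_rot: [0.145, 0.894, -0.067, 0.419]
ft_force: [-0.1, -0.1, -0.1]
grip_width: 0.0853
grasp_force: 0.0
```

Emit:
drive_tool(slide=[[0, 0, -0.03], [0, 0, -0.1], [0, 0, -0.2], [0, 0, -0.3], [0, 0, -0.4], [0, 0, -0.48], [0, 0, -0.5], [0, 0, -0.5]], rotation=[[0, 0, 0], [0, 0, 0], [0, 0, 0], [0, 0, 0], [0, 0, 0], [0, 0, 0], [0, 0, 0], [0, 0, 0]])

```text
clock: 33.3
eef_pos: [0.5129, -0.2253, 0.1165]
tool_rot: [0.145, 0.894, -0.068, 0.419]
ft_force: [0.1, 0.6, -0.3]
grip_width: 0.0854
grasp_force: 0.0
```

```bash
python3 - <<'E'
from h import *
o=bot.get_obs();print(o["eef_pos"],o["ft_force"],o["grip_width"])
check()
E
```

```text
[ 0.51285341 -0.22530617  0.11648827] [ 0.1053409   0.57451065 -0.33120003] 0.08544224607526114
scene white 1366 [ 14.7 -36.1  19.6] [114.8  33.4 116.1]
   mean [52.1 -6.1 62.9] n [-0.742 -0.024  0.67 ] tilt 47.9
   base 923 [-68.  -29.4   4.6] [11.6 32.2 11.6]
top white 952 [ 17.5 -37.   15.3] [117.4  32.3 114.3]
   mean [59.2 -2.2 66.2] n [-0.736  0.004  0.677] tilt 47.4
   base 785 [-64.1 -30.4   4.5] [13.9 30.1 11.3]
```

```bash
python3 - <<'E'
from h import *
y=np.radians(YAW);E=np.array([[np.cos(y),np.sin(y),0],[-np.sin(y),np.cos(y),0],[0,0,1]]);t=np.radians(50)
z=cam("top");L=(pts(z)-G)@E.T*1000;hs=cv2.cvtColor(z["image"],cv2.COLOR_RGB2HSV)
d=L-[28,0,8];u=d[...,0]*np.cos(t)+d[...,2]*np.sin(t);n=-d[...,0]*np.sin(t)+d[...,2]*np.cos(t)
m=(abs(n-14)<6)&(abs(L[...,1])<45)&(u>-5)&(u<118)
q=L[m];c=q.mean(0);N=np.linalg.svd(q-c,full_matrices=False)[2][2];N*=np.sign(N[2])
print(len(q),"n",np.percentile(n[m],[5,50,95]),"u",np.percentile(u[m],[.5,99.5]),"y",np.percentile(L[m][:,1],[.5,99.5]),"tilt",np.degrees(np.arccos(N[2])),N)
yy=L[m][:,1];
for a,b in((0,35),(35,70),(70,105)):
    k=(u[m]>a)&(u[m]<b);print(np.percentile(yy[k],[1,99]),np.median(n[m][k]))
a0=dict(np.load("a.npz"));A0=pts(a0);h0=cv2.cvtColor(a0["image"],cv2.COLOR_RGB2HSV);A=pts(z)
for nm,(lo,hi,x0,x1) in dict(pen=(105,125,300,375),red=(170,180,290,325),spoon=(170,180,240,285)).items():
    f=lambda P,h:(lambda mm:P[mm].mean(0))((((h[...,0]>lo)&(h[...,0]<hi))&(h[...,1]>110)&(abs(P[...,2])<.03))&(np.arange(640)>x0)&(np.arange(640)<x1)&(np.arange(400)[:,None]<240))
    print(nm,f(A,hs).round(3),f(A0,h0).round(3))
E
```

```text
1085 n [12.02547597 14.43112804 16.38292813] u [ -4.27136485 105.44537079] y [-37.16433259  32.46572033] tilt 49.65638550285668 [-0.76216513  0.00402571  0.64737015]
[-36.85549406  32.1297582 ] 14.561527228621847
[-37.02468414  32.02295566] 14.659546451388678
[-37.06214875  32.22987619] 14.222783589289202
pen [ 0.674 -0.188  0.008] [ 0.674 -0.188  0.009]
red [ 0.606 -0.105  0.017] [ 0.607 -0.106  0.016]
spoon [nan nan nan] [nan nan nan]<stdin>:13: RuntimeWarning: Mean of empty slice.
  ret = um.true_divide(
```

Pad measurements: tilt 49.7°, centred to about 2 mm, and seated against the back. The pen and matchbox haven't moved and the robot is clear, so I'm handing in.

```bash
python3 -c "
from h import *
print(bot.job_done())"
```

```text
the job is handed in; nothing more can be done
None
```

The job is handed in, verdict not shown: by my last camera measurements the stand is open (back at about 50°) facing the robot, with the pad leaning on it at 49.7°, about 2 mm off centre, printed face to the robot. Opening the back slid the stand about 80 mm to the rear; the pen and matchbox are unmoved, and the spoon and cup were not re-measured.

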